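Gauge the slanting furnace tube and present the tip to the reader

TASK

First turn the black heater dial clockwise until its white pointer stands at the green mark, and leave it there. Then take the gauge rod out of its rest, push it down the furnace's slanting guide tube until its collar stops against the tube's mouth, and draw it right out again. Finish still gripping the gauge (do not put it down or let go): held still and level with its copper tip centred about 7 cm above the reader's round glass window, never touching the reader and touching nothing but the gripper, the other loose things left where they are.

Things in the scene. Friction and masses are not known exactly. Their poses are not given: they have to be found in the camera images.
- dial (a joint): Heater dial: black knob standing on top of the blue controller box (box 150 x 130 x 55 mm), turning about a vertical axis. 0 = pointer towards the controller's own -x, grows clockwise seen from above, stops at 0 and 3.14 rad. The green mark on its scale is at 1.571 rad (the controller's own +y side); the dial starts between 0.15 and 1.15. It turns stiffly enough to stay where it is left (about 0.03 N m).
- dial_grip (a point): Centre of the dial's grip bar on the dial's axis, 92 mm above the table. The bar runs along this point's x axis (42 mm long, 14 mm thick across its y axis); the bar's bottom is 23 mm below and its top 7 mm above this point. The white pointer stripe is on the bar's -x half. Its axes turn with the dial.
- controller: Blue controller box carrying the dial, fixed; origin under its centre, z up. A green mark lies beside the dial on the box's +y side.
- gauge: Gauge rod, 0.12 kg, lying level in its rest at the start, axis 45 mm above the table. Origin on its axis in the middle of the grip zone; x runs along the rod to the tip, z up at the start. Orange square handle 16 x 16 mm from x = -60 to +50 mm, collar 30 mm across from x = 50 to 58 mm, steel rod 10 mm across from x = 58 mm to the copper tip's end at x = 188 mm (last 6 mm tapered to 5 mm). Centre of mass about x = +8 mm.
- gauge_collar (a point): Centre of the collar's front face (x = +58 mm on the gauge).
- gauge_tip (a point): End of the copper tip (x = +188 mm on the gauge).
- rest: Grey rest, fixed, 225 x 50 mm base 8 mm thick, same axes as the gauge at the start; two open-topped U saddles 49 mm high, the rear one over x = -55 to -40 mm, 31 mm wide, the front one over x = 130 to 142 mm; between them the handle is free to be gripped from above. Lift the gauge straight up out of it.
- furnace: Small crucible furnace, fixed: finned base 140 x 122 mm and 48 mm high, white can 104 mm across, 186 mm high overall; origin under the can's centre; the guide tube slopes up and out towards its +x side on a thin leg.
- tube: Brass guide tube on the furnace, bore 16 mm, outside 27 mm, 148 mm long. Origin at the centre of its open mouth (160 mm above the table), z axis along the tube pointing outwards and 35 degrees upwards; the rod goes in along -z. The bore is deeper than the 130 mm of rod ahead of the collar; the collar stops on the mouth's rim.
- reader: Black optical tip reader, fixed, 90 x 120 x 35 mm, with a round glass window (38 mm across) in the middle of its top.
- reader_window (a point): Centre of the glass window, 36 mm above the table, z up.
- tape_ring: Bystander, not to be moved: blue plastic ring lying flat, 60 mm across, 22 mm high.
- crucible: Bystander, not to be moved: small white ceramic cup, 44 mm across, 38 mm high.
- wrench: Bystander, not to be moved: steel wrench lying flat.
- screwdriver: Bystander, not to be moved: screwdriver lying flat.
- jar: Bystander, not to be moved: closed jar, 52 mm across, 70 mm high.
- adaptor: Bystander, not to be moved: black box 85 x 55 x 35 mm.
- valve: Bystander, not to be moved: small brass and green solenoid valve, 53 mm high.
Not all that is in view belongs to the job. What is shaped like the reader but blue or purple is not meant.

How it is judged:
By the outcome, as a careful person would: the job done as asked, in the order asked, and still so for the second after the job is handed in, while the arm keeps its last pose, push and grip.
It also fails if it takes over 72 s, if anything falls off the work surface, if the arm or the gripper's body presses on something with over 40 N, if the wrist force passes 120 N, or if a joint passes its speed limit or range.

ROBOT

A 6-joint arm with a two-finger parallel gripper is mounted at the origin on the work surface. World frame = base frame: x ahead of the robot, y to its left, z up, the work surface at z = 0. Lengths are in mm, angles in rad, forces in N, time in s.
With the tool pointing down it reaches from about 350 to 975 mm from the base axis. Payload 7.1 kg.
Tool frame: the origin (TCP) lies midway between the tips of the shut fingers; the grasp point (between the pads) lies 19 mm behind it; z points along the fingers, y is the line along which they close (so a half turn about z gives the same grasp; the last joint's range is limited). The gripper opens to 88 mm and grips with 3 to 60 N. Pads are 20 mm wide; open, the fingers measure 115 mm over their backs; the gripper's body (75 mm by 178 mm) begins 61 mm behind the grasp point.
Start: joints at [-1.172, 0.423, 1.63, -0, 1.089, -0.019], TCP at [253.609, -571.215, 222.675] pointing down, gripper open.
Joint ranges: [-3, 3], [-0.9, 2.11], [0.09, 2.58], [-1.31, 4.45], [0.11, 2.69], [-2.54, 2.54]. Speed limits (rad/s): [2.39, 2.39, 3.01, 3.14, 3.14, 3.14].

INTERFACE

Orientations are given as a rotation vector (axis times angle).
In Python, from workcell import ctrl gives the robot as it stands. The module is installed in compiled form; this text tells all that it offers.
- The arm moves only by the tool servo_tool, never from a script. Its argument "increments" is a list of rows, each a list of 7 numbers: the shift along the world's x, y, z in cm, then the turn, a rotation vector about the world's x, y, z in degrees, then the opening, from -1 (shut) to 1 (fully open). A call has 1 to 20 rows; each row is the pose to reach, as a shift and turn from the pose commanded when the call began; what a row does not reach only later rows make up. A row lasts 1/12 s, in which the tool goes at most 41.7 mm and 7.16 degrees, less where a joint would pass 70% of its speed; a pose out of reach is approached as far as the arm can. A call with a gripper value outside its range is refused whole. The fingers move at their own pace and stop on an object; the grip force is fixed at half the most. Time passes only in rows, so rows that repeat a pose let the fingers close. It gives the time, the measured TCP pose, the force, the opening and the grip force at its end, in the units of the state.
- ctrl.get_obs(): the state, without advancing time (a new reading comes with each control period).
- ctrl.get_image(name): name is "scene" or "side" or "wrist"; returns a dict with "image" (420x560x3 uint8, red, green, blue), "fx", "fy", "cx", "cy" (pixels), "extrinsics" (4x4, takes a point from camera to world coordinates); the wrist camera has in their place "tool_from_camera" (4x4, takes a point from camera to tool coordinates, whose origin is the TCP and whose axes are the flange's). Camera axes: x right, y up, looking along -z (the intrinsics and any distortion apply to the point x, -y, -z); pixel columns grow to the right and rows downward; lengths in mm; the calibration is good to about 2 mm. A picture is of the moment at which its call begins: read the wrist's pose just before it. There is no depth.
- ctrl.close_job(): hands the job in; it is judged then, once.
The state is a dict: "t": time; "qpos": joint angles; "qvel": joint speeds; "joint_torque": joint torques, N m; "ee_pos": TCP position; "orientation": TCP orientation; "ft_force": force on the tool from outside, world axes, zero at the start; "moment": the same for the moment, N m; "width": finger opening in mm; "grasp_force": force on a finger pad.
Only numpy, scipy, OpenCV 4.12 (cv2) and the standard library are available. Lean on these libraries where they do the work, as an engineer would, in place of code of your own. Each camera call takes 0.05 s, during which the arm holds its last target. There are 200 camera calls.

## Working session

There is one attempt and no reset: what is moved stays moved. The work goes in short steps, Python scripts to look and compute and a tool call to move; the robot and the scene stay as the last step left them, time stands still between calls to the robot, and variables do not carry over. Pictures are saved under pics/ and viewed, at most 10 in all, crops included, and the job is handed in when it is done.

Besides the shell and the picture viewer there is one more tool, called after "Request:" by a JSON object that holds its "fn" and its "kwargs", one argument or row to a line. servo_tool: Moves the arm, as the interface text tells. Its arguments: {"type":"object","properties":{"increments":{"type":"array","items":{"type":"array","items":{"type":"number"}}}},"required":["increments"]}

```bash
mkdir -p pics
cat > h.py <<'E'
import numpy as np, cv2
from workcell import ctrl
from scipy.spatial.transform import Rotation as R
def grab(name):
    o=ctrl.get_obs(); d=ctrl.get_image(name)
    if name=='wrist':
        T=np.eye(4);T[:3,:3]=R.from_rotvec(o['orientation']).as_matrix();T[:3,3]=o['ee_pos']
        E=T@np.array(d['tool_from_camera'])
    else: E=np.array(d['extrinsics'])
    d['E']=E; return d
def ray(d,u,v):
    p=np.array([(u-d['cx'])/d['fx'],-(v-d['cy'])/d['fy'],-1.]); return d['E'][:3,3],d['E'][:3,:3]@p
def onz(d,u,v,z):
    c,r=ray(d,u,v); return c+r*(z-c[2])/r[2]
def proj(d,P):
    q=np.linalg.inv(d['E'])@np.append(P,1); return d['cx']+d['fx']*q[0]/-q[2], d['cy']-d['fy']*q[1]/-q[2]
def save(d,f): cv2.imwrite('pics/'+f,d['image'][:,:,::-1])
E
python3 - <<'E'
from h import *
ims=[]
for n in ['scene','side','wrist']:
    d=grab(n); print(n,{k:v for k,v in d.items() if k not in('image','E')},d['E'].round(3).tolist()); ims.append(d['image']);save(d,n+'0.png')
print(ctrl.get_obs())
E
```

```text
scene {'fx': 491.79679660381345, 'fy': 491.79679660381345, 'cx': 279.6608926196481, 'cy': 206.28846948664787, 'extrinsics': array([[ 3.63164507e-01, -5.68087907e-01,  7.38503671e-01,
         1.53755160e+03],
       [ 9.31611753e-01,  2.33759949e-01, -2.78308871e-01,
        -4.21046643e+02],
       [-1.45286770e-02,  7.89070603e-01,  6.14130687e-01,
         1.03445536e+03],
       [ 0.00000000e+00,  0.00000000e+00,  0.00000000e+00,
         1.00000000e+00]])} [[0.363, -0.568, 0.739, 1537.552], [0.932, 0.234, -0.278, -421.047], [-0.015, 0.789, 0.614, 1034.455], [0.0, 0.0, 0.0, 1.0]]
side {'fx': 469.155950494815, 'fy': 469.155950494815, 'cx': 279.79645457238934, 'cy': 204.59846538467883, 'extrinsics': array([[-7.97563485e-01,  2.92187386e-01, -5.27749011e-01,
        -1.81595899e+02],
       [-6.02964474e-01, -4.12339423e-01,  6.82942197e-01,
         8.10974218e+02],
       [-1.80646277e-02,  8.62903663e-01,  5.05045480e-01,
         7.22509530e+02],
       [ 0.00000000e+00,  0.00000000e+00,  0.00000000e+00,
         1.00000000e+00]])} [[-0.798, 0.292, -0.528, -181.596], [-0.603, -0
[... 645 characters left out ...]
[0.0, 0.0, 0.0, 1.0]]
{'t': 0.15, 'qpos': array([-1.17200716e+00,  4.23672673e-01,  1.63051286e+00, -2.68593822e-05,
        1.08857775e+00, -1.90067628e-02]), 'qvel': array([ 0.00049949, -0.00157487, -0.00355004,  0.00111772, -0.0002945 ,
        0.00044094]), 'joint_torque': array([ 4.99644102e-05, -5.44982886e+01, -2.73921579e+01,  6.43863506e-02,
        2.05313932e-02, -6.61062995e-05]), 'ee_pos': array([ 253.43747056, -570.83817286,  222.07628401]), 'orientation': array([-3.07217030e+00, -6.51291292e-01,  3.83636797e-04]), 'ft_force': array([ 0.25042786,  0.41162926, -0.20929367]), 'moment': array([ 0.01856178, -0.04996756, -0.02029045]), 'grasp_force': 0.0, 'width': 88.12585159484063}
```

View pics/scene0.png

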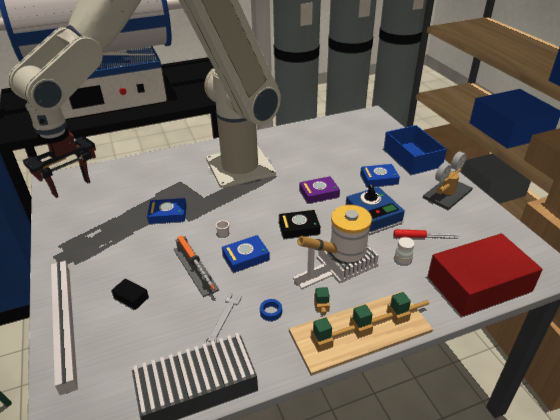

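View pics/side0.png

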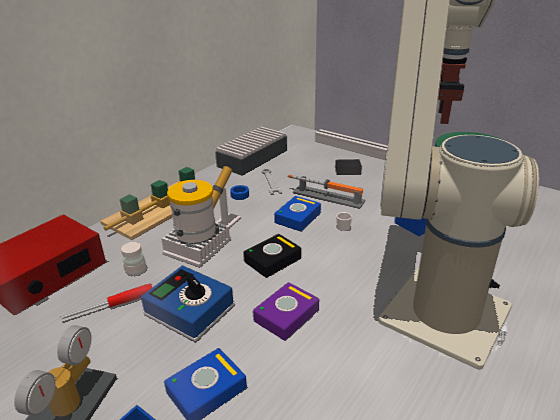

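Scene image: the black reader is at (299,223). The decoys are purple (319,189) and blue (379,175), (167,211) and (246,252). The dial is at (371,197) on the blue controller with the green square and screen. The gauge's orange handle is at (186,250), and the tube mouth is at about (303,242). In the side image the reader is at (272,254), the dial at (194,288) and the gauge at (325,186). Next I check these in one close crop.

Run:
```python
import cv2,numpy as np
s=cv2.imread('pics/scene0.png');e=cv2.imread('pics/side0.png')
def c(i,x,y): 
    return cv2.resize(i[y:y+75,x:x+100],(400,300),interpolation=cv2.INTER_CUBIC)
cv2.imwrite('pics/crop1.png',np.vstack([np.hstack([c(s,150,228),c(s,285,180)]),np.hstack([c(e,280,150),c(e,140,260)])]))
```

```text
(no output)
```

View pics/crop1.png

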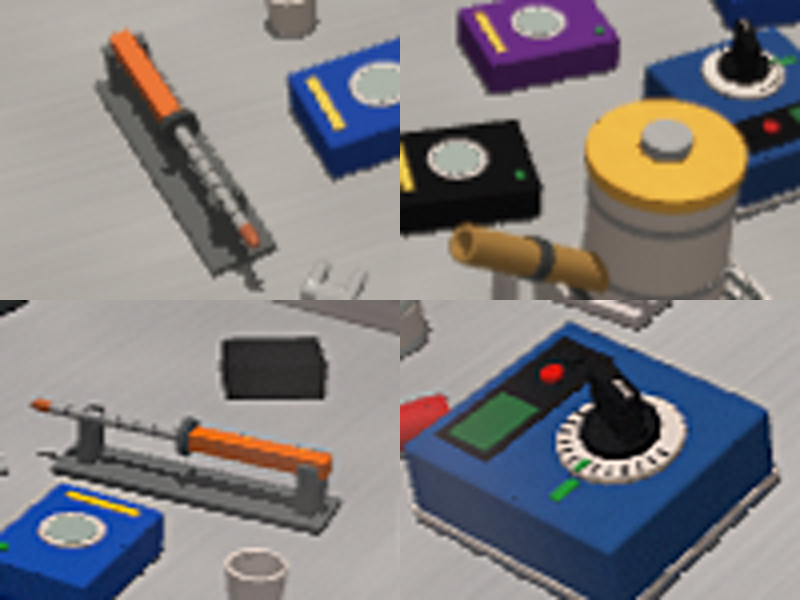

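Run:
```python
from h import *
s=grab('scene');e=grab('side')
f=lambda *a:onz(*a).round(1)
print('gauge sc tail,collar,tip',f(s,180.5,238,45),f(s,195,258.5,45),f(s,213,288,45))
print('gauge side tail,tip',f(e,362,191,45),f(e,288,176.2,45))
print('win',f(s,299.3,220,36),f(e,272,253,36))
print('dial disc',f(e,195,293.7,58),f(s,285+343/4,180+70/4,58),'mark side,scene',f(e,181,307.5,55),f(s,285+385/4,180+60/4,55))
print('mouth',f(s,300.5,241,160),'can top',f(s,352,213,186),f(e,190,187,186))
# yellow cap ellipse + brass in both views
for n,d in(('s',s),('e',e)):
    hsv=cv2.cvtColor(d['image'],cv2.COLOR_RGB2HSV)
    m=cv2.inRange(hsv,(18,150,120),(30,255,255)); k,l,st,c=cv2.connectedComponentsWithStats(m)
    for i in range(1,k):
        if st[i,4]>60: print(n,'yel',st[i],c[i].round(1))
    print('dialtop stripe probe', d['image'][0,0])
```

```text
gauge sc tail,collar,tip [ 379.2 -308.4   45. ] [ 483.6 -288.6   45. ] [ 614.6 -270.4   45. ]
gauge side tail,tip [ 374.3 -311.5   45. ] [ 613.1 -263.2   45. ]
win [427.   63.5  36. ] [409.1  82.1  36. ]
dial disc [433.7 316.2  58. ] [433.6 316.1  58. ] mark side,scene [429.  360.9  55. ] [431.4 357.4  55. ]
mouth [646.7 -28.1 160. ] can top [621.  136.6 186. ] [608.9 144.4 186. ]
s yel [332 205  40  28 757] [351.4 219.2]
dialtop stripe probe [30 56 99]
e yel [215 166  16  22 159] [222.9 176.4]
e yel [151 180  68  25 870] [190.1 193. ]
e yel [121 200  37  16  83] [142.3 207.5]
e yel [289 286  22  13  68] [299.4 292.4]
e yel [216 354  21  21 107] [225.8 364.2]
e yel [ 50 364  21  25 268] [ 60.7 375.6]
dialtop stripe probe [136 131 124]
```

The crop confirms the choices: the gauge in its rest, the black reader with a grey-green window, the tube mouth at scene (300.5,241), and the dial with its green mark. The dial axis is at about (433.5,316). I'm moving above the dial.

Request:
{"fn": "servo_tool", "kwargs": {
  "increments": [
    [18,88.7,0,0,0,125,1],
    [18,88.7,0,0,0,125,1],
    [18,88.7,0,0,0,125,1],
    [18,88.7,0,0,0,125,1],
    [18,88.7,0,0,0,125,1],
    [18,88.7,0,0,0,125,1],
    [18,88.7,0,0,0,125,1],
    [18,88.7,0,0,0,125,1],
    [18,88.7,0,0,0,125,1],
    [18,88.7,0,0,0,125,1],
    [18,88.7,0,0,0,125,1],
    [18,88.7,0,0,0,125,1],
    [18,88.7,0,0,0,125,1],
    [18,88.7,0,0,0,125,1],
    [18,88.7,0,0,0,125,1],
    [18,88.7,0,0,0,125,1],
    [18,88.7,0,0,0,125,1],
    [18,88.7,0,0,0,125,1],
    [18,88.7,0,0,0,125,1],
    [18,88.7,0,0,0,125,1]
  ]
}}

```text
t: 1.92
ee_pos: [419.1, 247.8, 222.8]
orientation: [0.84, 3.027, 0.0]
ft_force: [1.0, -0.4, 0.9]
width: 87.8
grasp_force: 0.0
```

Request:
{"fn": "servo_tool", "kwargs": {
  "increments": [
    [0,8,0,0,0,0,1],
    [0,8,0,0,0,0,1],
    [0,8,0,0,0,0,1],
    [0,8,0,0,0,0,1],
    [0,8,0,0,0,0,1]
  ]
}}

```text
t: 2.33
ee_pos: [418.8, 324.9, 222.2]
orientation: [-0.84, -3.027, 0.002]
ft_force: [0.3, -0.4, 0.4]
width: 88.1
grasp_force: 0.0
```

Run:
```python
from h import *
d=grab('wrist');save(d,'w1.png'); 
print(ctrl.get_obs()['qpos'].round(2), proj(d,[433.5,316,92]),[proj(d,[433.5+r*np.cos(a),316+r*np.sin(a),92]) for r in(21,) for a in np.radians([95,155])])
cv2.imwrite('pics/w1x.png',cv2.resize(d['image'][60:360,100:500,::-1],(800,600),interpolation=cv2.INTER_CUBIC))
```

```text
[ 0.64  0.28  1.84 -0.    1.02 -0.39] (np.float64(281.41552601834826), np.float64(218.19410601352607)) [(np.float64(301.93025483854797), np.float64(203.998868862569)), (np.float64(278.6714162886423), np.float64(194.02375858855675))]
```

View pics/w1x.png

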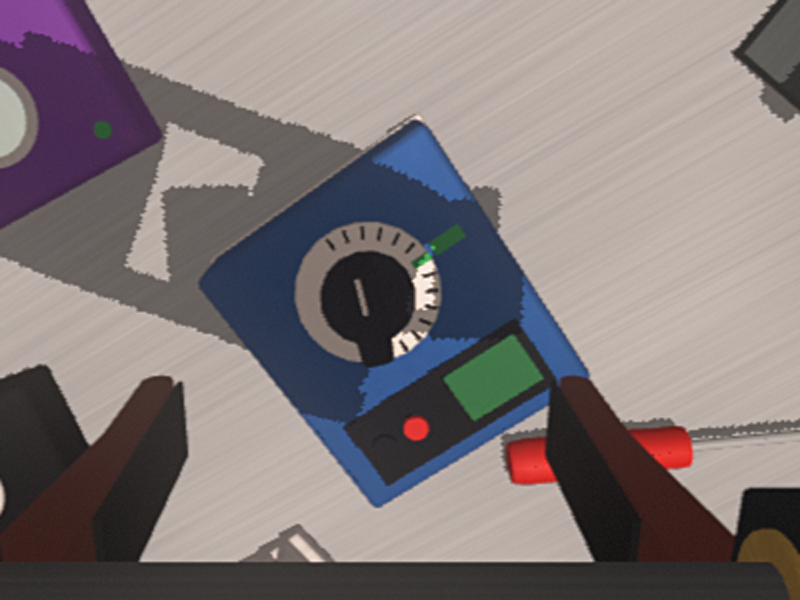

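The stripe runs from the centre (283.5,217.5) to its outer end (278.5,200). The mark is at about (322,179).

Run:
```python
from h import *
d=grab('wrist')
P=lambda u,v,z:onz(d,100+u/2,60+v/2,z)
a=P(367,315,99);b=P(357,280,99);c=P(367,292,57);m1=P(422,257,55);m2=P(462,232,55)
ang=lambda v:np.degrees(np.arctan2(v[1],v[0])).round(1)
print(a,b,ang(b-a),'disc',c,'mark',m1,m2,ang(m2-m1),ang(m2-c))
k=P(375,365,69);print('bar foot end',k, ang(c-k))
cs=[P(*p,55) for p in((203,283),(378,506),(588,377),(418,122))];print(np.round(cs,1),[ang(cs[i-1]-cs[i]) for i in range(4)],np.mean(cs,axis=0))
```

```text
[432.09091798 318.46354815  99.        ] [417.31607614 322.68458391  99.        ] 164.1 disc [434.41544285 317.1206971   57.        ] mark [433.63149592 347.15826763  55.        ] [432.898012   368.58368482  55.        ] 92.0 91.7
bar foot end [463.30451719 303.96843191  69.        ] 155.5
[[391.7 253.8  55. ]
 [535.7 262.5  55. ]
 [526.9 386.1  55. ]
 [380.2 375.8  55. ]] [np.float64(95.4), np.float64(-176.5), np.float64(-85.9), np.float64(4.0)] [458.6521289  319.57618718  55.        ]
```

Request:
{"fn": "servo_tool", "kwargs": {
  "increments": [
    [1.5,-0.8,-2,0,0,6,1],
    [1.5,-0.8,-6,0,0,12,1],
    [1.5,-0.8,-10,0,0,12,0.3],
    [1.5,-0.8,-13,0,0,12,0],
    [1.5,-0.8,-14.6,0,0,12,0],
    [1.5,-0.8,-14.6,0,0,12,0],
    [1.5,-0.8,-14.6,0,0,12,-1],
    [1.5,-0.8,-14.6,0,0,12,-1],
    [1.5,-0.8,-14.6,0,0,12,-1],
    [1.5,-0.8,-14.6,0,0,12,-1],
    [1.5,-0.8,-14.6,0,0,12,-1],
    [1.5,-0.8,-14.6,0,0,12,-1],
    [1.5,-0.8,-14.6,0,0,12,-1]
  ]
}}

```text
t: 3.52
ee_pos: [434.5, 317.7, 77.2]
orientation: [0.52, 3.098, 0.001]
ft_force: [0.3, -0.1, 1.1]
width: 17.5
grasp_force: 0.0
```

Request:
{"fn": "servo_tool", "kwargs": {
  "increments": [
    [0,0,0,0,0,0,-1],
    [0,0,0,0,0,0,-1],
    [0,0,0,0,0,0,-1],
    [0,0,0,0,0,0,-1],
    [0,0,0,0,0,0,-1],
    [0,0,0,0,0,0,-1]
  ]
}}

```text
t: 4.02
ee_pos: [433.8, 316.5, 77.0]
orientation: [-0.519, -3.097, 0.003]
ft_force: [-2.4, -5.3, 7.3]
width: 13.9
grasp_force: 30.0
```

Request:
{"fn": "servo_tool", "kwargs": {
  "increments": [
    [0,0,0,0,0,-6,-1],
    [0,0,0,0,0,-12,-1],
    [0,0,0,0,0,-18,-1],
    [0,0,0,0,0,-24,-1],
    [0,0,0,0,0,-30,-1],
    [0,0,0,0,0,-36,-1],
    [0,0,0,0,0,-42,-1],
    [0,0,0,0,0,-48,-1],
    [0,0,0,0,0,-54,-1],
    [0,0,0,0,0,-60,-1],
    [0,0,0,0,0,-65,-1],
    [0,0,0,0,0,-67.5,-1],
    [0,0,0,0,0,-67.5,-1],
    [0,0,0,0,0,-67.5,-1]
  ]
}}

```text
t: 5.18
ee_pos: [433.8, 316.5, 77.0]
orientation: [2.154, 2.287, -0.003]
ft_force: [-1.6, -4.9, 7.9]
width: 13.9
grasp_force: 30.0
```

Request:
{"fn": "servo_tool", "kwargs": {
  "increments": [
    [0,0,0,0,0,0,-1],
    [0,0,0,0,0,0,0],
    [0,0,0,0,0,0,0],
    [0,0,0,0,0,0,0],
    [0,0,0,0,0,0,0.2],
    [0,0,0,0,0,0,0.2],
    [0,0,0,0,0,0,0.2],
    [0,0,3,0,0,0,0.4],
    [0,0,7,0,0,0,1],
    [0,0,11,0,0,0,1],
    [0,0,14.5,0,0,0,1],
    [0,0,14.5,0,0,0,1],
    [0,0,14.5,0,0,0,1]
  ]
}}

```text
t: 6.27
ee_pos: [435.5, 318.3, 223.9]
orientation: [2.153, 2.286, 0.008]
ft_force: [-0.7, -0.2, -0.9]
width: 86.8
grasp_force: 0.0
```

Run:
```python
from h import *
d=grab('wrist');save(d,'w2.png'); 
u,v=proj(d,[434,317,60]);u,v=int(u),int(v);print(u,v,proj(d,[434,317,99]))
x0,y0=u-80,v-60;print(x0,y0)
cv2.imwrite('pics/w2x.png',cv2.resize(d['image'][y0:y0+120,x0:x0+160,::-1],(800,600),interpolation=cv2.INTER_CUBIC))
```

```text
279 191 (np.float64(279.1552625959634), np.float64(203.44787785219336))
199 131
```

View pics/w2x.png

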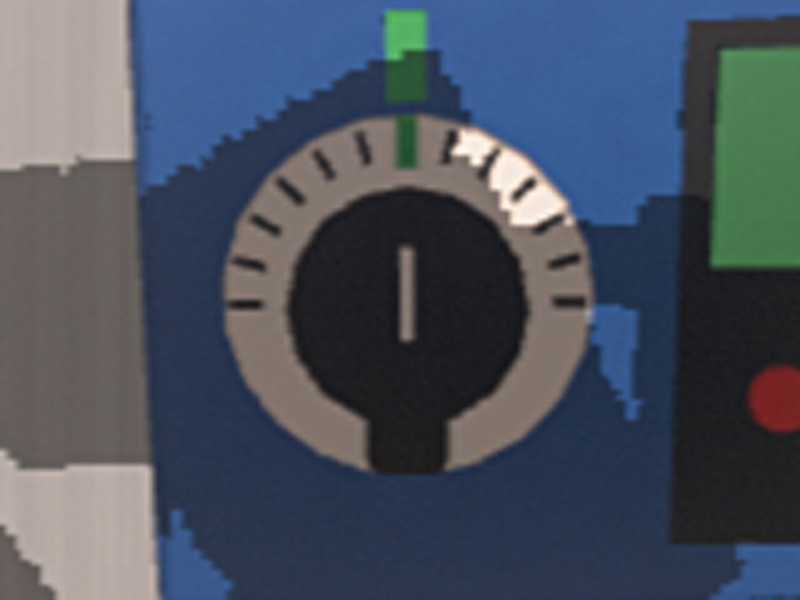

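The pointer (x=407) lines up with the green mark (x=406), so the dial is done. Next is a look at the reader and tube from above, then on to the gauge.

Request:
{"fn": "servo_tool", "kwargs": {
  "increments": [
    [2,-7,7.5,0,0,0,1],
    [8.5,-30,7.5,0,0,0,1],
    [8.5,-30,7.5,0,0,0,1],
    [8.5,-30,7.5,0,0,0,1],
    [8.5,-30,7.5,0,0,0,1],
    [8.5,-30,7.5,0,0,0,1],
    [8.5,-30,7.5,0,0,0,1],
    [8.5,-30,7.5,0,0,0,1],
    [8.5,-30,7.5,0,0,0,1],
    [8.5,-30,7.5,0,0,0,1],
    [8.5,-30,7.5,0,0,0,1],
    [8.5,-30,7.5,0,0,0,1]
  ]
}}

```text
t: 7.32
ee_pos: [518.4, 18.5, 295.3]
orientation: [-2.151, -2.287, 0.003]
ft_force: [0.7, -0.3, 0.3]
width: 88.2
grasp_force: 0.0
```

Run:
```python
from h import *
import pickle
d=grab('wrist');save(d,'w3.png');pickle.dump(d,open('w3.pkl','wb'))
print(proj(d,[647,-28,160]),proj(d,[420,70,36]))
cv2.imwrite('pics/w3x.png',cv2.resize(d['image'][:,:,::-1],(800,600),interpolation=cv2.INTER_CUBIC))
```

```text
(np.float64(425.1303521151542), np.float64(257.72790278981876)) (np.float64(197.30981872716129), np.float64(119.28855736416276))
```

View pics/w3x.png

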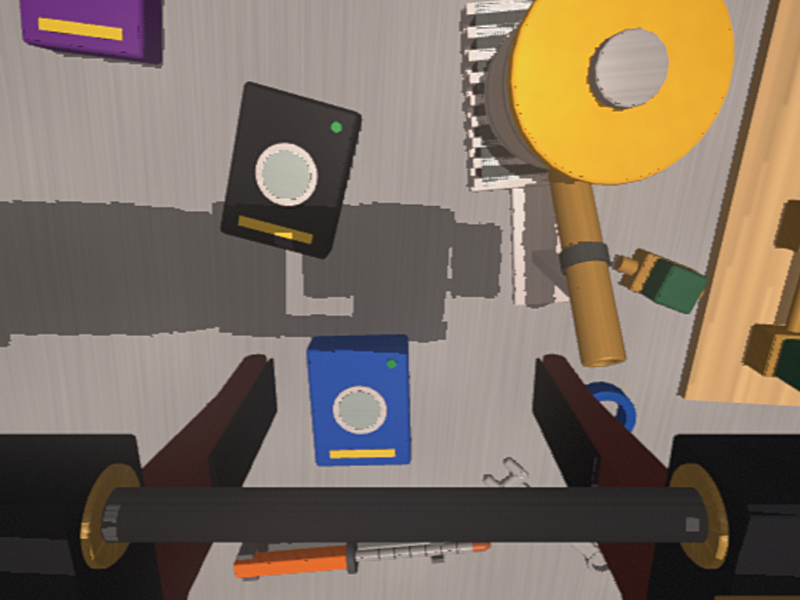

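Request:
{"fn": "servo_tool", "kwargs": {
  "increments": [
    [-8.4,-31.9,-6,0,0,-83,1],
    [-8.4,-31.9,-6,0,0,-83,1],
    [-8.4,-31.9,-6,0,0,-83,1],
    [-8.4,-31.9,-6,0,0,-83,1],
    [-8.4,-31.9,-6,0,0,-83,1],
    [-8.4,-31.9,-6,0,0,-83,1],
    [-8.4,-31.9,-6,0,0,-83,1],
    [-8.4,-31.9,-6,0,0,-83,1],
    [-8.4,-31.9,-6,0,0,-83,1],
    [-8.4,-31.9,-6,0,0,-83,1],
    [-8.4,-31.9,-6,0,0,-83,1],
    [-8.4,-31.9,-6,0,0,-83,1],
    [-8.4,-31.9,-6,0,0,-83,1],
    [-8.4,-31.9,-6,0,0,-83,1],
    [-8.4,-31.9,-6,0,0,-83,1]
  ]
}}

```text
t: 8.62
ee_pos: [435.6, -300.7, 236.5]
orientation: [-3.128, -0.292, 0.0]
ft_force: [0.3, 0.5, -0.1]
width: 88.1
grasp_force: 0.0
```

From above, the window is at (286,174) in the 800-wide view and the tube's end is at about (604,358). The orange gauge is at (300,560). Next is one composite: close-ups of the mouth plus the gauge seen from here.

Run:
```python
from h import *
import pickle
w3=pickle.load(open('w3.pkl','rb'));g=grab('wrist');save(g,'w4.png');pickle.dump(g,open('w4.pkl','wb'))
s=cv2.imread('pics/scene0.png');e=cv2.imread('pics/side0.png')
def c(i,x,y,w,h): return cv2.resize(i[y:y+h,x:x+w],(400,300),interpolation=cv2.INTER_CUBIC)
cv2.imwrite('pics/c4.png',np.vstack([np.hstack([c(s,290,225,60,45),c(w3['image'][:,:,::-1],360,120,200//1,150)]),np.hstack([c(e,200,150,60,45),c(g['image'][:,:,::-1],0,0,560,420)])]))
```

```text
(no output)
```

View pics/c4.png

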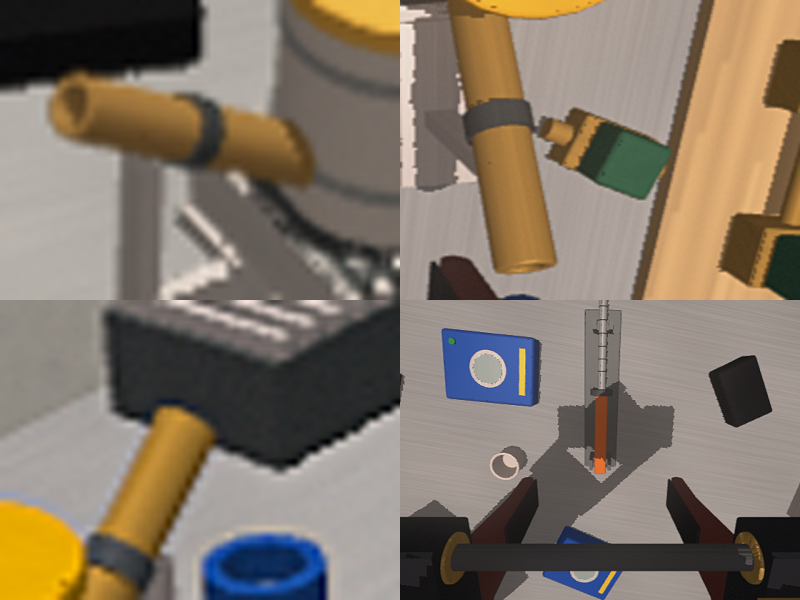

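The mouth is at scene (301,240.8) and w3 (422,252). In the wrist picture the gauge runs nearly vertical through column 280, with the tail near row 238 and the collar near row 129.

Run:
```python
from h import *
import pickle
w3=pickle.load(open('w3.pkl','rb'));g=pickle.load(open('w4.pkl','rb'));s=grab('scene')
def tri(L):
    A=np.zeros((3,3));b=np.zeros(3)
    for d,u,v in L:
        c,r=ray(d,u,v);r=r/np.linalg.norm(r);M=np.eye(3)-np.outer(r,r);A+=M;b+=M@c
    return np.linalg.solve(A,b)
print('mouth tri',tri([(s,300.95,240.75),(w3,422,252)]),'w3@160',onz(w3,422,252,160),'s@160',onz(s,300.95,240.75,160))
# w3 axis other point: pixel (402,130); find point on axis plane. axis dir = (cos a cos35, sin a cos35, sin35)
M=onz(w3,422,252,160)
from scipy.optimize import brentq
def f(a):
    p=M-100*np.array([np.cos(a)*np.cos(.611),np.sin(a)*np.cos(.611),np.sin(.611)]);u,v=proj(w3,p)
    return u-(402+20*(v-130)/122)
a=brentq(f,np.radians(-110),np.radians(-50));print('az',np.degrees(a))
# can centre from cap
hsv=cv2.cvtColor(w3['image'],cv2.COLOR_RGB2HSV)
print('can top', onz(w3,622/1.4286,92/1.4286,178), onz(w3,632/1.4286,68/1.4286,186))
print('window',onz(w3,286/1.4286,174/1.4286,36))
m=cv2.inRange(cv2.cvtColor(w3['image'],cv2.COLOR_RGB2HSV),(55,5,150),(95,70,255));k,l,st,c=cv2.connectedComponentsWithStats(m)
for i in range(1,k):
    if st[i,4]>300: print(st[i],c[i],onz(w3,*c[i],36))
hsv=cv2.cvtColor(g['image'],cv2.COLOR_RGB2HSV);m=cv2.inRange(hsv,(3,150,60),(18,255,255))
m[:, :230]=0;m[:,330:]=0
ys,xs=np.nonzero(m);print(ys.min(),ys.max(),[(y,xs[ys==y].min(),xs[ys==y].max()) for y in range(ys.min(),ys.max(),8)])
```

```text
mouth tri [644.08529278 -24.6695192  157.33163123] w3@160 [643.33052422 -22.75602374 160.        ] s@160 [646.23037249 -26.58470986 160.        ]
az -83.43509325290954
can top [620.55767739 127.93739576 178.        ] [620.33669749 137.95535665 186.        ]
window [423.19990199  67.45851652  36.        ]
135 243 [(135, np.int64(274), np.int64(289)), (143, np.int64(274), np.int64(289)), (151, np.int64(274), np.int64(289)), (159, np.int64(273), np.int64(289)), (167, np.int64(273), np.int64(289)), (175, np.int64(273), np.int64(288)), (183, np.int64(273), np.int64(288)), (191, np.int64(273), np.int64(288)), (199, np.int64(273), np.int64(288)), (207, np.int64(273), np.int64(287)), (215, np.int64(272), np.int64(287)), (223, np.int64(272), np.int64(287)), (231, np.int64(272), np.int64(287)), (239, np.int64(272), np.int64(286))]
```

Run:
```python
from h import *
import pickle
g=pickle.load(open('w4.pkl','rb'))
a=onz(g,281.5,137,53);b=onz(g,279.5,225,53);v=(a-b);print(a,b,np.degrees(np.arctan2(v[1],v[0])))
c=onz(g,281,129,60);print('collar approx',c); print('rearpoint row232',onz(g,279,232,53))
print('rod far',onz(g,(602.5-400)*1.4,(315-300)*1.4,50))
print(ctrl.get_obs()['ee_pos'])
```

```text
[ 480.02511691 -290.02527148   53.        ] [ 394.71689238 -303.85078682   53.        ] 9.205626941648555
collar approx [ 487.65879115 -288.1785466    60.        ]
rearpoint row232 [ 387.32358164 -304.70345346   53.        ]
rod far [ 576.45664191 -273.83919534   50.        ]
[ 435.5632335  -301.03520422  236.63758596]
```

Request:
{"fn": "servo_tool", "kwargs": {
  "increments": [
    [-0.25,0.35,-3,0,0,-1,0.5],
    [-0.25,0.35,-7,0,0,-1,0.3],
    [-0.25,0.35,-11,0,0,-1,0],
    [-0.25,0.35,-15,0,0,-1,0],
    [-0.25,0.35,-18,0,0,-1,0],
    [-0.25,0.35,-20,0,0,-1,0],
    [-0.25,0.35,-21,0,0,-1,0],
    [-0.25,0.35,-21,0,0,-1,0],
    [-0.25,0.35,-21,0,0,-1,-1],
    [-0.25,0.35,-21,0,0,-1,-1],
    [-0.25,0.35,-21,0,0,-1,-1],
    [-0.25,0.35,-21,0,0,-1,-1],
    [-0.25,0.35,-21,0,0,-1,-1],
    [-0.25,0.35,-21,0,0,-1,-1],
    [-0.25,0.35,-21,0,0,-1,-1],
    [-0.25,0.35,-21,0,0,-1,-1],
    [-0.25,0.35,-21,0,0,-1,-1],
    [-0.25,0.35,-21,0,0,-1,-1],
    [-0.25,0.35,-21,0,0,-1,-1]
  ]
}}

```text
t: 10.3
ee_pos: [433.5, -298.5, 27.8]
orientation: [3.13, 0.258, 0.002]
ft_force: [-0.7, 0.5, 6.3]
width: 15.7
grasp_force: 30.0
```

Request:
{"fn": "servo_tool", "kwargs": {
  "increments": [
    [0,0,1.5,0,0,0,-1],
    [0,0,3.5,0,0,0,-1],
    [0,0,6,0,0,0,-1],
    [0,0,9,0,0,0,-1],
    [0,0,12,0,0,0,-1],
    [0,0,15,0,0,0,-1],
    [0,0,18,0,0,0,-1],
    [0,0,20,0,0,0,-1],
    [0,0,20,0,0,0,-1],
    [0,0,20,0,0,0,-1],
    [0,0,20,0,0,0,-1]
  ]
}}

```text
t: 11.22
ee_pos: [432.1, -297.5, 225.8]
orientation: [-3.13, -0.258, 0.002]
ft_force: [0.2, -0.4, -0.8]
width: 15.7
grasp_force: 30.0
```

Run:
```python
from h import *
import pickle
o=ctrl.get_obs();print(o['ft_force'],o['moment'],o['width'],o['qpos'].round(2))
d=grab('wrist');save(d,'w5.png');pickle.dump(d,open('w5.pkl','wb'))
hsv=cv2.cvtColor(d['image'],cv2.COLOR_RGB2HSV);m=cv2.inRange(hsv,(2,90,60),(18,255,255))
k,l,st,c=cv2.connectedComponentsWithStats(m)
for i in range(1,k):
    if st[i,4]>20: print(st[i],c[i])
T=np.array(d['tool_from_camera']);q=lambda P:(lambda r:(d['cx']+d['fx']*r[0]/-r[2],d['cy']-d['fy']*r[1]/-r[2]))(np.linalg.inv(T)@np.append(P,1))
print('expect tip',q([188,0,-19]),q([175,0,-19]),'collar',q([58,0,-19]))
```

```text
[ 0.15940852 -0.35464513 -0.82881989] [0.02736344 0.01529808 0.04457925] 15.732749878689347 [-0.63  0.27  1.85 -0.    1.02  0.78]
[ 262  185   65  156 6450] [284.54852713 260.8820155 ]
[236 325  12  73 531] [240.53107345 361.33898305]
[318 325  13  73 520] [325.03076923 360.59807692]
[ 266  379   35   32 1037] [282.66345227 393.77917068]
[320 417 134   3 371] [385.92183288 418.01617251]
expect tip (np.float64(285.5619737651825), np.float64(-294.1127945470479)) (np.float64(285.5198192601916), np.float64(-234.60220648711257)) collar (np.float64(285.2409440298041), np.float64(159.0930571457789))
```

Request:
{"fn": "servo_tool", "kwargs": {
  "increments": [
    [2,0,5,0,0,7,-1],
    [24,5.5,9.5,0,0,88.6,-1],
    [24,5.5,9.5,0,0,88.6,-1],
    [24,5.5,9.5,0,0,88.6,-1],
    [24,5.5,9.5,0,0,88.6,-1],
    [24,5.5,9.5,0,0,88.6,-1],
    [24,5.5,9.5,0,0,88.6,-1],
    [24,5.5,9.5,0,0,88.6,-1],
    [24,5.5,9.5,0,0,88.6,-1],
    [24,5.5,9.5,0,0,88.6,-1],
    [24,5.5,9.5,0,0,88.6,-1],
    [24,5.5,9.5,0,0,88.6,-1],
    [24,5.5,9.5,0,0,88.6,-1],
    [24,5.5,9.5,0,0,88.6,-1],
    [24,5.5,9.5,0,0,88.6,-1],
    [24,5.5,9.5,0,0,88.6,-1]
  ]
}}

```text
t: 12.6
ee_pos: [672.5, -242.9, 320.3]
orientation: [-2.061, -2.368, 0.001]
ft_force: [0.2, 0.3, -0.8]
width: 15.7
grasp_force: 30.0
```

Request:
{"fn": "servo_tool", "kwargs": {
  "increments": [
    [0,1,0,-5,-0.7,0,-1],
    [0,1.5,-2,-12,-1.7,0,-1],
    [0,1.8,-3,-18,-2.5,0,-1],
    [0,2,-4,-24,-3.4,0,-1],
    [0,2,-4.5,-30,-4.2,0,-1],
    [0,2,-4.5,-34.66,-4.87,0,-1],
    [0,2,-4.5,-34.66,-4.87,0,-1],
    [0,2,-4.5,-34.66,-4.87,0,-1],
    [0,2,-4.5,-34.66,-4.87,0,-1]
  ]
}}

```text
t: 13.35
ee_pos: [673.4, -223.3, 277.2]
orientation: [1.726, 1.984, -0.541]
ft_force: [-0.2, -0.1, -0.7]
width: 15.6
grasp_force: 30.0
```

Run:
```python
from h import *
import pickle
o=ctrl.get_obs();print(o['ee_pos'],o['qpos'].round(2),o['width'])
Rm=R.from_rotvec(o['orientation']).as_matrix();print(Rm.round(4))
s=grab('scene');e=grab('side');w=grab('wrist')
for d,n in((s,'s6'),(e,'e6'),(w,'w6')): pickle.dump(d,open(n+'.pkl','wb'))
T=o['ee_pos']+Rm@np.array([0,0,-19]);g=Rm[:,0]
tip=T+188*g;col=T+58*g
print('tip pred',tip)
for d in(s,e,w): print([np.round(proj(d,p),1) for p in(tip,col,T-60*g,[644.5,-24.5,160])])
def c(d,u,v,w,h): 
    x,y=int(np.clip(u-w/2,0,560-w)),int(np.clip(v-h/2,0,420-h));print('org',x,y,w); return cv2.resize(d['image'][y:y+h,x:x+w,::-1],(400,300),interpolation=cv2.INTER_CUBIC)
su=proj(s,tip);eu=proj(e,tip);wu=proj(w,tip)
cv2.imwrite('pics/c6.png',np.vstack([np.hstack([c(s,su[0],su[1]+5,100,75),c(e,eu[0],eu[1]-5,100,75)]),np.hstack([c(w,280,210,560,420),c(w,wu[0],wu[1],160,120)])]))
```

```text
[ 673.35009066 -223.2550504   277.17941822] [-0.09  0.46  1.57 -0.69  1.07  0.1 ] 15.579061034561311
[[-1.136e-01  9.903e-01  8.020e-02]
 [ 8.124e-01  1.390e-01 -5.663e-01]
 [-5.719e-01  8.000e-04 -8.203e-01]]
tip pred [650.47054932 -59.76296579 185.24539373]
[array([290. , 237.7]), array([251.9, 229.5]), array([212.2, 220.8]), array([301.4, 240.1])]
[array([233.5, 154.8]), array([252.5, 117.4]), array([268.8,  85.4]), array([227.1, 168.1])]
[array([ 278.9, -295.7]), array([280.9, 157.2]), array([281.9, 400.7]), array([ 273.9, -530.2])]
org 239 205 100
org 183 112 100
org 0 0 560
org 198 0 160
```

View pics/c6.png

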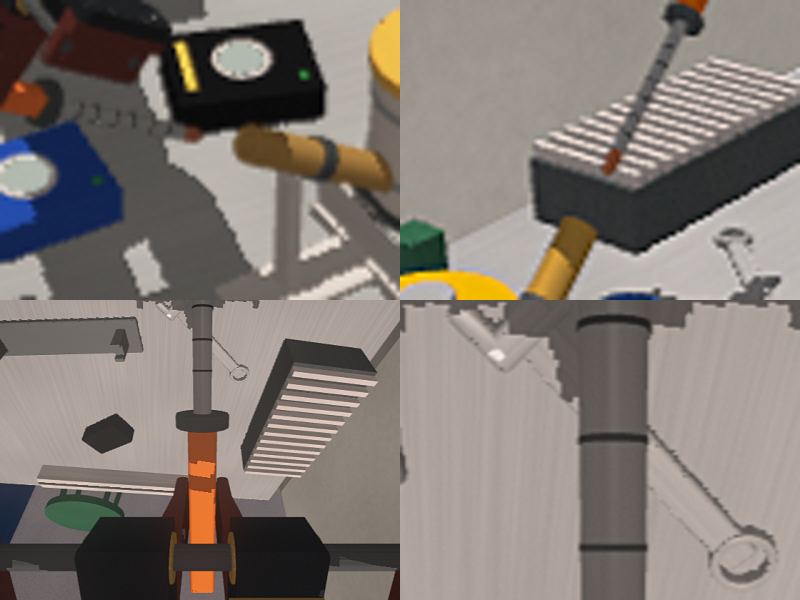

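Tip at scene (289,238.3) and side (235.3,155). Mouth at scene (300.8,240.8) and side (227.8,168.5). I'll triangulate both from the same camera pair so that calibration bias cancels.

```bash
cat >> h.py <<'E'
def tri(L):
    A=np.zeros((3,3));b=np.zeros(3)
    for d,u,v in L:
        c,r=ray(d,u,v);r=r/np.linalg.norm(r);M=np.eye(3)-np.outer(r,r);A+=M;b+=M@c
    return np.linalg.solve(A,b)
E
python3 - <<'E'
from h import *
import pickle
s=pickle.load(open('s6.pkl','rb'));e=pickle.load(open('e6.pkl','rb'))
tip=tri([(s,289,238.3),(e,235.3,155)]);mo=tri([(s,300.8,240.8),(e,227.8,168.5)])
print(tip,mo,'dir',mo-tip)
# edges of rod in side & scene: fit dark/copper tip mask
for n,d,b in(('s',s,(230,215,310,260)),('e',e,(220,120,260,185))):
    hsv=cv2.cvtColor(d['image'],cv2.COLOR_RGB2HSV);x0,y0,x1,y1=b
    m=cv2.inRange(hsv[y0:y1,x0:x1],(0,90,50),(14,255,255));m2=cv2.inRange(hsv[y0:y1,x0:x1],(14,110,50),(24,255,255))
    for q,mm in(('copper',m),('brass',m2)):
        k,l,st,c=cv2.connectedComponentsWithStats(mm)
        for i in range(1,k):
            if st[i,4]>8:
                ys,xs=np.nonzero(l==i);pts=np.c_[xs,ys].astype(np.float32);r=cv2.minAreaRect(pts)
                print(n,q,st[i]+[x0,y0,0,0,0],(c[i]+[x0,y0]).round(2),[np.round(p+[x0,y0],1).tolist() for p in cv2.boxPoints(r)])
E
```

```text
[648.3461003  -62.96505004 183.39065691] [644.05082743 -26.28358515 158.02017101] dir [ -4.29527287  36.68146489 -25.3704859 ]
s copper [247 215   9   7  31] [251.45 217.68] [[247.0, 215.0], [255.0, 215.0], [255.0, 221.0], [247.0, 221.0]]
s copper [230 217  11  17  79] [233.65 224.  ] [[224.9, 230.2], [234.1, 213.7], [240.5, 217.3], [231.4, 233.8]]
s copper [236 224  15  12  93] [244.37 229.52] [[235.6, 234.7], [243.2, 222.4], [252.0, 227.9], [244.3, 240.2]]
s copper [261 223  12   3  13] [266.38 223.77] [[260.9, 223.7], [261.1, 222.4], [272.0, 224.0], [271.8, 225.3]]
s copper [285 237   5   3  12] [286.83 238.08] [[285.0, 239.0], [285.0, 237.0], [289.0, 237.0], [289.0, 239.0]]
s brass [282 215   7  13  45] [285.24 221.11] [[281.6, 215.1], [285.3, 214.1], [288.9, 226.7], [285.2, 227.8]]
s brass [298 236  12  12 109] [303.78 241.05] [[296.8, 243.9], [299.1, 234.8], [311.3, 237.8], [309.0, 247.0]]
s brass [230 253   6   7  12] [232.67 256.58] [[229.6, 253.3], [231.6, 252.0], [235.6, 258.6], [233.5, 259.9]]
e copper [234 149   5   7  21] [235.62 151.86] [[232.4, 154.2], [235.4, 148.2], [238.2, 149.6], [235.2, 155.6]]
e brass [220 166  12  19 150] [224.68 174.75] [[215.6, 181.8], [224.0, 165.0], [232.0, 169.0], [223.6, 185.8]]
```

Predictions and observations agree within about 1 mm, leaving a lateral correction of -1 mm in x. I'm entering the tube.

Request:
{"fn": "servo_tool", "kwargs": {
  "increments": [
    [-0.33,1.6,-1.14,0,0,0,-1],
    [-0.5,2.84,-2,0,0,0,-1],
    [-0.56,3.25,-2.29,0,0,0,-1],
    [-0.61,3.65,-2.57,0,0,0,-1],
    [-0.67,4.06,-2.86,0,0,0,-1],
    [-0.73,4.47,-3.15,0,0,0,-1],
    [-0.78,4.87,-3.43,0,0,0,-1],
    [-0.78,4.87,-3.43,0,0,0,-1],
    [-0.78,4.87,-3.43,0,0,0,-1]
  ]
}}

```text
t: 14.25
ee_pos: [665.1, -174.3, 242.3]
orientation: [1.723, 1.984, -0.544]
ft_force: [-1.0, -0.0, -0.2]
width: 15.5
grasp_force: 30.0
```

Run:
```python
from h import *
o=ctrl.get_obs();print(o['ee_pos'],o['ft_force'],o['moment'])
Rm=R.from_rotvec(o['orientation']).as_matrix();T=o['ee_pos']+Rm@[0,0,-19];g=Rm[:,0];print('tip',T+188*g)
s=grab('scene');e=grab('side')
cv2.imwrite('pics/c7.png',np.hstack([cv2.resize(s['image'][210:270,260:340,::-1],(400,300),interpolation=3),cv2.resize(e['image'][130:190,190:270,::-1],(400,300),interpolation=3)]))
```

```text
[ 665.09808725 -174.27974277  242.34991909] [-0.95931507 -0.0375969  -0.21228179] [ 0.28627805 -0.04448825  0.02003073]
tip [641.96671636 -11.01631571 150.07319903]
```

View pics/c7.png

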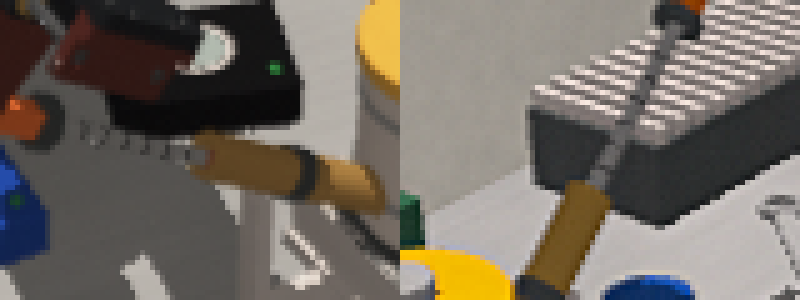

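The tip is inside the mouth (scene crop (205,158)) with negligible force. I'm continuing inward in stages.

Request:
{"fn": "servo_tool", "kwargs": {
  "increments": [
    [-0.11,0.81,-0.57,0,0,0,-1],
    [-0.23,1.62,-1.14,0,0,0,-1],
    [-0.34,2.44,-1.72,0,0,0,-1],
    [-0.46,3.25,-2.29,0,0,0,-1],
    [-0.46,3.25,-2.29,0,0,0,-1],
    [-0.46,3.25,-2.29,0,0,0,-1]
  ]
}}

```text
t: 14.85
ee_pos: [660.2, -141.0, 218.8]
orientation: [1.722, 1.986, -0.545]
ft_force: [0.0, 0.6, -0.6]
width: 15.9
grasp_force: 30.0
```

Run:
```python
from h import *
o=ctrl.get_obs();print(o['ee_pos'],o['ft_force'],o['moment'])
Rm=R.from_rotvec(o['orientation']).as_matrix();print((Rm.T@o['ft_force']).round(2),(Rm.T@o['moment']).round(3),Rm[:,0])
```

```text
[ 660.23779674 -140.97082055  218.7507553 ] [ 3.58548600e-05  6.27944605e-01 -6.33819419e-01] [ 0.29237764 -0.02974233  0.08360573]
[0.87 0.09 0.16] [-0.106  0.285 -0.028] [-0.11660244  0.81081147 -0.5735753 ]
```

Request:
{"fn": "servo_tool", "kwargs": {
  "increments": [
    [-0.11,0.81,-0.57,0,0,0,-1],
    [-0.23,1.62,-1.14,0,0,0,-1],
    [-0.34,2.44,-1.72,0,0,0,-1],
    [-0.46,3.25,-2.29,0,0,0,-1],
    [-0.57,4.06,-2.86,0,0,0,-1],
    [-0.68,4.87,-3.43,0,0,0,-1],
    [-0.68,4.87,-3.43,0,0,0,-1],
    [-0.68,4.87,-3.43,0,0,0,-1]
  ]
}}

```text
t: 15.52
ee_pos: [653.5, -92.5, 184.7]
orientation: [1.722, 1.985, -0.545]
ft_force: [0.2, -0.2, -0.7]
width: 15.9
grasp_force: 30.0
```

Request:
{"fn": "servo_tool", "kwargs": {
  "increments": [
    [-0.03,0.24,-0.17,0,0,0,-1],
    [-0.06,0.49,-0.34,0,0,0,-1],
    [-0.08,0.65,-0.46,0,0,0,-1],
    [-0.08,0.65,-0.46,0,0,0,-1]
  ]
}}

```text
t: 15.85
ee_pos: [652.7, -86.5, 180.4]
orientation: [1.724, 1.984, -0.544]
ft_force: [0.5, 0.8, -0.8]
width: 15.9
grasp_force: 30.0
```

Request:
{"fn": "servo_tool", "kwargs": {
  "increments": [
    [-0.01,0.08,-0.06,0,0,0,-1],
    [-0.02,0.16,-0.11,0,0,0,-1],
    [-0.03,0.24,-0.17,0,0,0,-1],
    [-0.03,0.24,-0.17,0,0,0,-1]
  ]
}}

```text
t: 16.18
ee_pos: [652.5, -84.2, 178.8]
orientation: [1.724, 1.984, -0.544]
ft_force: [0.1, -0.3, -1.6]
width: 15.6
grasp_force: 30.0
```

Request:
{"fn": "servo_tool", "kwargs": {
  "increments": [
    [-0.01,0.08,-0.06,0,0,0,-1],
    [-0.02,0.16,-0.11,0,0,0,-1],
    [-0.02,0.16,-0.11,0,0,0,-1]
  ]
}}

```text
t: 16.43
ee_pos: [652.4, -82.6, 177.8]
orientation: [1.723, 1.984, -0.544]
ft_force: [0.1, -0.1, -1.0]
width: 15.7
grasp_force: 30.0
```

Request:
{"fn": "servo_tool", "kwargs": {
  "increments": [
    [-0.01,0.08,-0.06,0,0,0,-1],
    [-0.02,0.16,-0.11,0,0,0,-1],
    [-0.02,0.16,-0.11,0,0,0,-1]
  ]
}}

```text
t: 16.68
ee_pos: [652.4, -82.5, 177.8]
orientation: [1.722, 1.982, -0.547]
ft_force: [0.2, -6.7, 3.6]
width: 15.7
grasp_force: 30.0
```

Request:
{"fn": "servo_tool", "kwargs": {
  "increments": [
    [-0.01,0.08,-0.06,0,0,0,-1],
    [-0.02,0.16,-0.11,0,0,0,-1],
    [-0.02,0.16,-0.11,0,0,0,-1]
  ]
}}

```text
t: 16.93
ee_pos: [652.5, -82.4, 177.9]
orientation: [1.721, 1.979, -0.549]
ft_force: [0.1, -13.6, 7.5]
width: 15.9
grasp_force: 30.0
```

The collar is seated: the axial stop is about 15 N, and the collar is computed at (644.3,-24.6,160.2), which is the mouth. I'm drawing it out.

Request:
{"fn": "servo_tool", "kwargs": {
  "increments": [
    [0.1,-0.8,0.57,0,0,0,-1],
    [0.34,-2.44,1.72,0,0,0,-1],
    [0.57,-4.06,2.87,0,0,0,-1],
    [0.8,-5.7,4,0,0,0,-1],
    [1.03,-7.3,5.16,0,0,0,-1],
    [1.25,-8.9,6.3,0,0,0,-1],
    [1.48,-10.6,7.45,0,0,0,-1],
    [1.7,-12.2,8.6,0,0,0,-1],
    [1.94,-13.8,9.75,0,0,0,-1],
    [2.2,-15.4,10.9,0,0,0,-1],
    [2.2,-15.4,10.9,0,0,0,-1],
    [2.2,-15.4,10.9,0,0,0,-1]
  ]
}}

```text
t: 17.93
ee_pos: [673.9, -233.8, 284.9]
orientation: [1.725, 1.982, -0.543]
ft_force: [-0.4, 0.7, -1.0]
width: 16.2
grasp_force: 30.0
```

Run:
```python
from h import *
o=ctrl.get_obs();print(o['ee_pos'],o['ft_force'],o['qpos'].round(2))
Rm=R.from_rotvec(o['orientation']).as_matrix();T=o['ee_pos']+Rm@[0,0,-19];g=Rm[:,0];tip=T+188*g;print(Rm.round(4),'tip',tip)
s=grab('scene');e=grab('side')
for d in(s,e):
    u,v=proj(d,tip);hsv=cv2.cvtColor(d['image'],cv2.COLOR_RGB2HSV);y0,x0=int(v)-12,int(u)-12
    m=cv2.inRange(hsv[y0:y0+25,x0:x0+25],(0,90,50),(14,255,255));k,l,st,c=cv2.connectedComponentsWithStats(m)
    cp=proj(d,T+181*g)
    print((u,v),'copper mid pred',cp,[(st[i,4],c[i]+[x0,y0]) for i in range(1,k) if st[i,4]>5])
```

```text
[ 673.88166081 -233.84110272  284.93012175] [-0.39445018  0.69077011 -0.99002774] [-0.11  0.46  1.56 -0.69  1.07  0.08]
[[-0.1127  0.9904  0.08  ]
 [ 0.8115  0.1382 -0.5677]
 [-0.5733  0.001  -0.8193]] tip [651.17493061 -70.4843384  192.71313874]
(np.float64(286.21645100967436), np.float64(236.7886881166469)) copper mid pred (np.float64(284.27082121376776), np.float64(236.35944867820564)) [(np.int32(13), array([283.07692308, 237.        ]))]
(np.float64(235.66780853407582), np.float64(150.97482712280603)) copper mid pred (np.float64(236.71863169359344), np.float64(148.90811081450707)) [(np.int32(18), array([237.77777778, 148.66666667]))]
```

It's out cleanly. Next I level it and carry it over the black reader, high first.

Request:
{"fn": "servo_tool", "kwargs": {
  "increments": [
    [0,-0.5,0.5,7,1,0,-1],
    [0,-0.5,1,14,1.97,0,-1],
    [-2,-0.5,1,21,2.95,0,-1],
    [-5,2,0,28,3.93,0,-1],
    [-9,4,-2,34.66,4.87,0,-1],
    [-13,6,-4,34.66,4.87,0,-1],
    [-16.5,8,-6,34.66,4.87,0,-1],
    [-20,10,-8,34.66,4.87,0,-1],
    [-22.5,11.5,-10,34.66,4.87,0,-1],
    [-22.5,11.5,-10,34.66,4.87,0,-1],
    [-22.5,11.5,-10,34.66,4.87,0,-1],
    [-22.5,11.5,-10,34.66,4.87,0,-1],
    [-22.5,11.5,-10,34.66,4.87,0,-1]
  ]
}}

```text
t: 19.12
ee_pos: [450.5, -118.5, 185.2]
orientation: [2.058, 2.371, 0.001]
ft_force: [0.5, -0.0, -1.3]
width: 16.0
grasp_force: 30.0
```

Run:
```python
from h import *
import pickle
o=ctrl.get_obs();print(o['ee_pos'],o['ft_force'],o['qpos'].round(2))
Rm=R.from_rotvec(o['orientation']).as_matrix();T=o['ee_pos']+Rm@[0,0,-19];g=Rm[:,0];tip=T+188*g;print(Rm.round(4),'tip',tip)
s=grab('scene');e=grab('side');w=grab('wrist');save(s,'s8.png');save(e,'e8.png')
for d in(s,e):
    u,v=proj(d,tip);hsv=cv2.cvtColor(d['image'],cv2.COLOR_RGB2HSV);y0,x0=int(v)-15,int(u)-15
    m=cv2.inRange(hsv[y0:y0+31,x0:x0+31],(0,90,50),(14,255,255));k,l,st,c=cv2.connectedComponentsWithStats(m)
    print((u,v),'tip-12',proj(d,T+176*g),[(st[i]+[x0,y0,0,0,0],c[i]+[x0,y0]) for i in range(1,k) if st[i,4]>5])
hsv=cv2.cvtColor(w['image'],cv2.COLOR_RGB2HSV);m=cv2.inRange(hsv,(2,90,60),(18,255,255));ys,xs=np.nonzero(m[:,262:328]);print('w orange top row',ys.min())
c=pickle.load(open('w5.pkl','rb'))
# window masks in original pictures (disc incl. pale ring): bright low-sat region inside box
w3=pickle.load(open('w3.pkl','rb'))
for n,im,d,b in(('scene',cv2.imread('pics/scene0.png'),s,(283,210,316,231)),('side',cv2.imread('pics/side0.png'),e,(252,238,293,266)),('w3',w3['image'][:,:,::-1].copy(),w3,(172,92,228,152))):
    x0,y0,x1,y1=b;gch=cv2.cvtColor(im,cv2.COLOR_BGR2HSV)[y0:y1,x0:x1];m=cv2.inRange(gch,(0,0,110),(180,75,255))
    k,l,st,cc=cv2.connectedComponentsWithStats(m);i=1+np.argmax(st[1:,4]);p=cc[i]+[x0,y0];print(n,st[i],p,onz(d,*p,36))
def c(im,u,v,W,H):
    x,y=int(u-W/2),int(v-H/2);return cv2.resize(im[y:y+H,x:x+W],(400,300),interpolation=3)
```

```text
[ 450.5271981  -118.50138856  185.16315847] [ 0.50991678 -0.03013898 -1.25714415] [-0.28  0.24  2.   -0.    0.89 -0.42]
[[-1.407e-01  9.901e-01  1.700e-03]
 [ 9.901e-01  1.407e-01 -6.000e-04]
 [-8.000e-04  1.600e-03 -1.000e+00]] tip [424.04464194  67.64024044 204.00375757]
(np.float64(300.74349747997263), np.float64(175.6352327034298)) tip-12 (np.float64(297.29646940984736), np.float64(176.79236586770412)) [(array([295, 176,   5,   4,  13]), array([297.30769231, 177.23076923]))]
(np.float64(268.82678091183396), np.float64(189.07153295717367)) tip-12 (np.float64(271.4018105903739), np.float64(186.89137385557066)) [(array([269, 185,   6,   6,  23]), array([271.39130435, 187.60869565]))]
w orange top row 17
scene [  9   5  15  10 119] [298.87394958 219.34453782] [423.50595723  63.5340278   36.        ]
side [ 11   5  19  12 178] [272.03370787 248.38764045] [420.915938    66.76435576  36.        ]
w3 [   7    8   44   44 1520] [200.01381579 121.6       ] [422.99779465  67.66201495  36.        ]
```

Request:
{"fn": "servo_tool", "kwargs": {
  "increments": [
    [-0.15,0,-2,0,0,0,-1],
    [-0.15,0,-4.5,0,0,0,-1],
    [-0.15,0,-7,0,0,0,-1],
    [-0.15,0,-8.7,0,0,0,-1],
    [-0.15,0,-9.7,0,0,0,-1],
    [-0.15,0,-9.7,0,0,0,-1],
    [-0.15,0,-9.7,0,0,0,-1],
    [-0.15,0,-9.7,0,0,0,-1],
    [-0.15,0,-9.7,0,0,0,-1],
    [-0.15,0,-9.7,0,0,0,-1],
    [-0.15,0,-9.7,0,0,0,-1],
    [-0.15,0,-9.7,0,0,0,-1]
  ]
}}

```text
t: 20.27
ee_pos: [447.8, -118.5, 88.1]
orientation: [2.06, 2.371, 0.001]
ft_force: [0.1, 0.7, -1.5]
width: 15.8
grasp_force: 30.0
```

Run:
```python
from h import *
o=ctrl.get_obs();print(o['ee_pos'],o['ft_force'],o['qvel'].round(3))
Rm=R.from_rotvec(o['orientation']).as_matrix();T=o['ee_pos']+Rm@[0,0,-19];g=Rm[:,0];tip=T+188*g;print('tip',tip)
s=grab('scene');e=grab('side')
for d in(s,e): print(proj(d,tip),proj(d,T+58*g),proj(d,[422.7,66.5,36]))
f=lambda im,x,y:cv2.resize(im[y:y+75,x:x+100,::-1],(400,300),interpolation=3)
cv2.imwrite('pics/c9.png',np.vstack([np.hstack([f(s['image'],240,160),f(e['image'],235,180)]),np.hstack([cv2.resize(d['image'][:,:,::-1],(400,300),interpolation=cv2.INTER_AREA) for d in(s,e)])]))
```

```text
[ 447.76815706 -118.52860245   88.12181755] [ 0.13017011  0.72816464 -1.51733376] [ 0.     0.007  0.002 -0.001 -0.001  0.   ]
tip [421.45289954  67.62956765 107.03326716]
(np.float64(300.0435866757316), np.float64(200.99259087074327)) (np.float64(263.08074314582274), np.float64(214.22680937388526)) (np.float64(299.62936530474263), np.float64(218.97264007501843))
(np.float64(270.86497914142035), np.float64(224.5667819004613)) (np.float64(295.5602027092629), np.float64(200.7745936174293)) (np.float64(271.5362317517024), np.float64(248.093929481442))
```

View pics/c9.png

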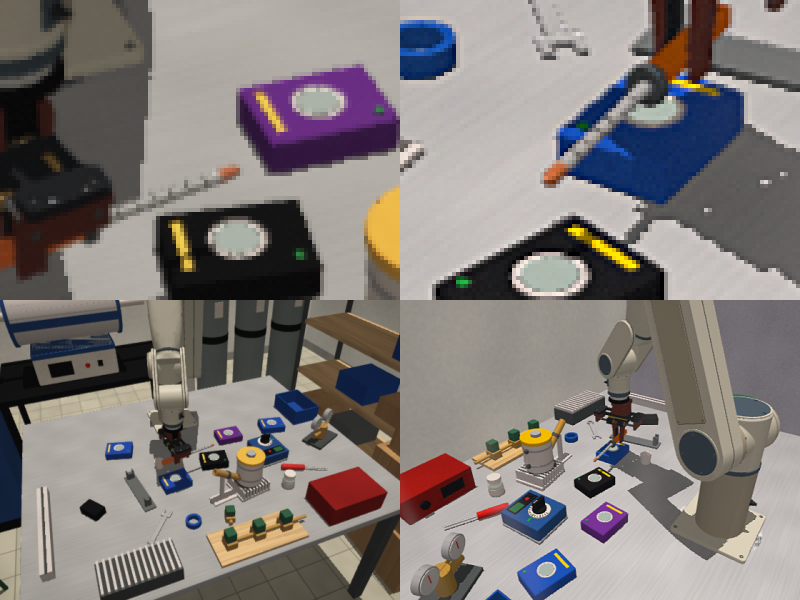

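The gauge is held level with its copper tip above the black reader: scene (299.1,202.4), side (271.4,224.6). The other loose things are in place and the dial is unchanged. A quick triangulation gives the last correction.

Run:
```python
from h import *
s=grab('scene');e=grab('side')
print('tip',tri([(s,299.1,202.4),(e,271.4,224.6)]),'win',tri([(s,298.9,219.3),(e,272,248.4)]))
o=ctrl.get_obs();Rm=R.from_rotvec(o['orientation']).as_matrix();T=o['ee_pos']+Rm@[0,0,-19];g=Rm[:,0]
# centroids of the copper and the shade-independent steel rod: check pitch
for d,b in((s,(270,190,302,216)),(e,(265,195,300,230))):
    x0,y0,x1,y1=b;hsv=cv2.cvtColor(d['image'],cv2.COLOR_RGB2HSV)[y0:y1,x0:x1];m=cv2.inRange(hsv,(0,90,50),(14,255,255));k,l,st,c=cv2.connectedComponentsWithStats(m)
    print([(st[i]+[x0,y0,0,0,0],(c[i]+[x0,y0]).round(2)) for i in range(1,k) if st[i,4]>5],'pred',[np.round(proj(d,T+x*g),2) for x in(176,182,188)])
```

```text
tip [423.25488852  63.56075397 104.05769494] win [422.10521984  64.71774168  34.50388715]
[(array([295, 202,   5,   3,  11]), array([296.73, 202.73]))] pred [array([296.72, 202.21]), array([298.38, 201.62]), array([300.03, 201.03])]
[(array([271, 221,   6,   5,  21]), array([273.52, 222.86]))] pred [array([273.39, 222.38]), array([272.17, 223.55]), array([270.94, 224.74])]
```

```bash
python3 -c "
from h import *
print(ctrl.close_job())"
```

```text
the job is handed in; nothing more can be done
None
```

I handed the job in at about 20 s of the 72 s: the dial is at the green mark, and the gauge went in until its collar stopped and came right out again. It is still gripped and level, its tip about 70 mm above the black reader's window and within 2 mm of centre; the hand-in gave no verdict.

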